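Put the refractometer and the blue pipette back in their shadow tray

TASK

Put the black refractometer and the pipette with the blue button back into the foam tray, each lowered gently (not dropped) into the pocket cut to its shape, so that it lies fully home, flat on the pocket floor. Leave the pipette with the orange button where it lies.

Things in the scene. Friction and masses are not known exactly. Their poses are not given: they have to be found in the camera images.
- tray: Fixed charcoal foam tray 240 (x) x 210 (y) x 18 mm; two blue-floored pockets along its x, 12 mm deep, floors 6 mm above the bench, 6 mm wider than the tool all round, 10 at the mouth (walls slope). Origin: centre of underside, z up. Seated origins in tray mm: pipette (-25, 48, 6), refractometer (0, -48, 6), each with its x along tray +x (thin/prism end to +x); it fits no other way round.
- pipette: Loose, lying: light grey, BLUE button, collar, hook; 90 g. Origin: underside of grip body (grasp here, across y), x to the thin tip, z up. Flat-sided body 34 wide (y), 32 mm high, x -55..45; button x -70..-55; shaft 12 mm thick x 45..120; hook 18 mm out on +y at x -50..-30. Seated, its top 20 mm stand above the foam: hold with fingertips 16 mm or more above its underside.
- refractometer: Loose, lying, 170 g: black eyecup 56 wide (y), 40 mm high, x -80..-45; black flat-sided barrel 26 wide, z 6..34, x -45..45; aluminium prism head 28 wide, 36 high, x 45..80, pale blue window on top. Origin: underside level below mid-barrel (grasp here, across y), x from eyecup to prism, z up. Seated, hold it with fingertips 16 mm or more above its underside to clear the foam.
- spare_pipette: Another loose pipette of the same shape and size, but with ORANGE button, collar and hook: leave it alone. Origin and axes as for the blue one.

How it is judged:
By the outcome, as a careful person would: the job done as asked, in the order asked, and still so for the second after the job is handed in, with the robot touching nothing.
It also fails if it takes over 62 s, if anything falls off the work surface, if the arm or the gripper's body presses on something with over 40 N, if the wrist force passes 120 N, or if a joint passes its speed limit or range.

ROBOT

A 7-joint arm with a two-finger parallel gripper is mounted at the origin on the work surface. World frame = base frame: x ahead of the robot, y to its left, z up, the work surface at z = 0. Lengths are in m, angles in rad, forces in N, time in s.
With the tool pointing down it reaches from about 0.425 to 0.825 m from the base axis. Payload 3.6 kg.
Tool frame: the origin (TCP) lies on the centre line of the jaws, within the pads' length; the fingertips stand 19 mm ahead of it and the grasp point (between the pads) is the TCP; z points along the fingers, y is the line along which they close (so a half turn about z gives the same grasp; the last joint's range is limited). The gripper opens to 93 mm and grips with 3 to 60 N. Pads are 15 mm wide; open, the fingers measure 128 mm over their backs; the gripper's body (75 mm by 188 mm) begins 65 mm behind the grasp point.
Start: joints at [-1.188, 0.615, -0.013, 1.423, 0.008, 1.103, -0.04], TCP at [0.258, 0.596, 0.214] pointing down, gripper open.
Joint ranges: [-3.12, 3.12], [-0.3, 2.06], [-1.34, 1.32], [0.26, 2.42], [-1.36, 4.5], [0.01, 1.98], [-2.84, 2.84]. Speed limits (rad/s): [2.79, 2.79, 3.14, 3.14, 3.14, 3.14, 3.14].

INTERFACE

Orientations are given as a 3x3 rotation matrix whose columns are the frame's x, y, z axes.
In Python, from plant import bot, effector, solve_ik, cams, job, sensors gives the robot as it stands. The module is installed in compiled form; this text tells all that it offers. Calls block until the motion is done:
- bot.move_to(position, orientation): joint-space move of the TCP to a pose.
- bot.move_straight(position, rot=None, v=0.15, force_limit=None): straight line of the TCP; rot=None keeps the orientation; v is the mean speed in m/s. With force_limit (N) it stops when the force on the tool has changed by that much, and returns True; else False.
- bot.move_j(angles): joint-space move.
- effector.open_jaws() and effector.close(grasp_force=None): open the fingers fully, or close them until they stop; grasp_force is the grip in N (None keeps the last).
- bot.dwell(seconds).
- solve_ik(position, orientation): joint angles nearest the present ones, or None.
- cams.snapshot(name): name is "scene" or "top" or "wrist"; returns the picture (400x640x3 uint8, red, green, blue); there is no depth.
- cams.camera_params(name): a dict with "intrinsics" (3x3 intrinsics, pixels), "world_from_camera" (4x4, takes a point from camera to world coordinates). Camera axes: x right, y down, z forward; pixel columns grow to the right and rows downward; lengths in m; the calibration is good to about 2 mm. The wrist camera is an equidistant fisheye: a pixel r from the principal point sees the ray r / f radians off the axis. A picture is of the moment at which its call begins: read the wrist's pose just before it. camera_params takes no time and is no camera call; for the wrist camera it gives the pose at the moment of the call.
A pose or a line that the arm cannot do raises bot.IKError and nothing moves.
- job.hand_in(): hands the job in; it is judged then, once.
Readings, each from a call of its own:
- sensors.read_clock(): time.
- sensors.read_joint_positions(): joint angles.
- sensors.read_joint_vel(): joint speeds.
- sensors.read_effort(): joint torques, N m.
- sensors.read_ee_pos(): TCP position.
- sensors.read_ee_rot(): TCP orientation.
- sensors.read_force(): force on the tool from outside, world axes, zero at the start.
- sensors.read_torque(): the same for the moment, N m.
- sensors.read_finger_gap(): finger opening in m.
- sensors.read_grasp_force(): force on a finger pad.
Only numpy, scipy, OpenCV 4.12 (cv2) and the standard library are available. Lean on these libraries where they do the work, as an engineer would, in place of code of your own. Each camera call takes 0.05 s, during which the arm holds its last target. There are 200 camera calls.

## Working session

There is one attempt and no reset: what is moved stays moved. The work goes in short steps, each a Python script; the robot and the scene stay as the last script left them, time stands still between calls to the robot, and variables do not carry over. Pictures are saved under pics/ and viewed, at most 13 in all, crops included, and the job is handed in when it is done.

```bash
mkdir -p pics; python3 - <<'E'
from plant import cams,sensors
import cv2,numpy as np
for n in ("top","scene"):
    p=cams.camera_params(n);print(n,p["intrinsics"].tolist(),np.round(p["world_from_camera"],3).tolist())
    cv2.imwrite(f"pics/{n}0.png",cams.snapshot(n)[:,:,::-1])
print(sensors.read_clock(),np.round(sensors.read_ee_rot(),2).tolist())
E
```

```text
top [[470.5572105990241, 0.0, 320.8141356789781], [0.0, 470.5572105990241, 206.3316578673898], [0.0, 0.0, 1.0]] [[0.155, -0.968, 0.199, 0.332], [-0.988, -0.152, 0.03, 0.054], [0.002, -0.201, -0.98, 0.993], [0.0, 0.0, 0.0, 1.0]]
scene [[423.5939915234662, 0.0, 324.3571036138767], [0.0, 423.5939915234662, 199.3596492138634], [0.0, 0.0, 1.0]] [[-0.228, 0.595, -0.771, 1.343], [0.974, 0.138, -0.183, 0.257], [-0.003, -0.792, -0.61, 0.659], [0.0, 0.0, 0.0, 1.0]]
0.1 [[-0.92, 0.4, -0.0], [0.4, 0.92, -0.0], [-0.0, -0.0, -1.0]]
```

View pics/top0.png

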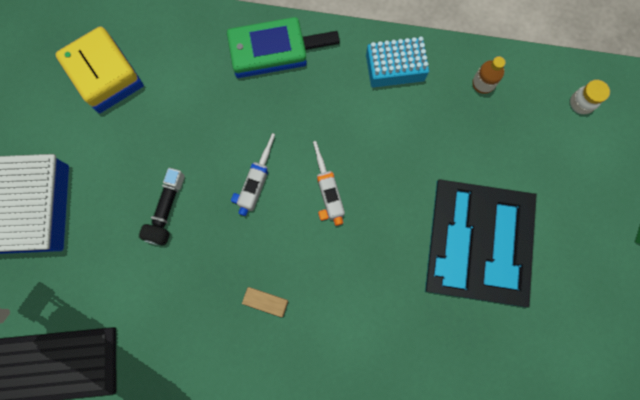

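View pics/scene0.png

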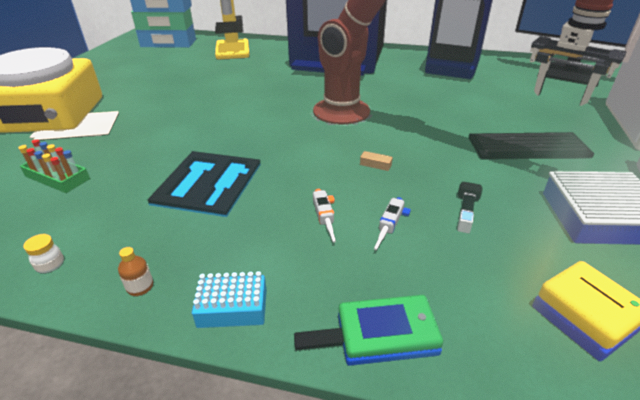

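Top view: refractometer runs from eyecup (154,233) to prism (174,177). Blue pipette runs from button (242,210) to tip (272,136). Orange pipette is at (330,195). Tray is centred near (483,243), with both thin ends pointing up in the image. Next is a coarse estimate, then a look from close by.

```bash
cat >h.py <<'E'
from plant import bot,effector,solve_ik,cams,job,sensors
import cv2,numpy as np
def cast(name,px,z,p=None):
    p=p or cams.camera_params(name);K=p["intrinsics"];T=p["world_from_camera"]
    px=np.atleast_2d(np.array(px,float))
    u=(px[:,0]-K[0,2])/K[0,0];v=(px[:,1]-K[1,2])/K[1,1]
    if name=="wrist":
        r=np.hypot(u,v)+1e-9;d=np.c_[u/r*np.sin(r),v/r*np.sin(r),np.cos(r)]
    else: d=np.c_[u,v,np.ones(len(u))]
    d=d@T[:3,:3].T;o=T[:3,3]
    return o+d*((z-o[2])/d[:,2])[:,None]
def down(yaw):  # tool x along yaw, z down
    c,s=np.cos(yaw),np.sin(yaw)
    return np.array([[c,s,0],[s,-c,0],[0,0,-1.]])
E
python3 - <<'E'
from h import *
im=cams.snapshot("top");hsv=cv2.cvtColor(im,cv2.COLOR_RGB2HSV)
m=((hsv[...,2]<60)).astype(np.uint8);b=cv2.inRange(hsv,(92,100,130),(108,255,255))
m=(m|(b>0)).astype(np.uint8);m[:, :400]=0;m[:170]=0;m[320:]=0;m[:,560:]=0
c=max(cv2.findContours(m,0,2)[0],key=cv2.contourArea)[:,0]
w=cast("top",c,.018)[:,:2]
r=cv2.minAreaRect((w*1000).astype(np.float32));print("tray",r)
def axis(a,b,za,zb):
    A=cast("top",a,za)[0];B=cast("top",b,zb)[0];d=B-A
    return A,B,np.degrees(np.arctan2(d[1],d[0]))
b2=b.copy();b2[:, :400]=0;b2[:170]=0;b2[320:]=0;b2[:,560:]=0
for c in cv2.findContours(b2,0,2)[0]:
    if cv2.contourArea(c)>200:
        w=cast("top",c[:,0],.006)[:,:2];print("pocket",cv2.minAreaRect((w*1000).astype(np.float32)))
print("refr",axis((154,233),(174,177),.04,.036))
print("pip",axis((242,210),(272,136),.016,.01))
print("spare",axis((338,221),(316,144),.016,.01))
E
```

```text
tray ((508.36181640625, -259.5597839355469), (239.16006469726562, 210.91275024414062), 0.17662057280540466)
pocket ((510.0118713378906, -309.58349609375), (173.36143493652344, 69.4300765991211), 0.15725170075893402)
pocket ((509.7406921386719, -204.58486938476562), (203.39697265625, 65.46932220458984), 0.16689208149909973)
refr (array([0.41794042, 0.41028607, 0.04      ]), array([0.54085183, 0.39705558, 0.036     ]), np.float64(-6.143804450326783))
pip (array([0.49694452, 0.24654407, 0.016     ]), array([0.67123665, 0.21379464, 0.01      ]), np.float64(-10.641775027065929))
spare (array([0.50513209, 0.04242299, 0.016     ]), array([0.66805358, 0.11529099, 0.01      ]), np.float64(24.096981846066935))
```

```bash
python3 - <<'E'
from h import *
for nm,p,y in (("refr",(.479,.404,.04),-6.1),("refrT",(.508,-.308,.05),0.2),("pip",(.558,.235,.04),-10.6),("pipT",(.483,-.211,.05),.2)):
    for k in (0,180):
        q=solve_ik(np.array(p),down(np.radians(y+k)));print(nm,k,None if q is None else np.round(q,2))
p=np.array([.479,.404,.2])
bot.move_to(p,down(np.radians(173.9)))
P=cams.camera_params("wrist");im=cams.snapshot("wrist");np.savez("w1.npz",im=im,K=P["intrinsics"],T=P["world_from_camera"])
cv2.imwrite("pics/w1.png",im[:,:,::-1]);print(sensors.read_clock(),np.round(P["world_from_camera"],3).tolist(),P["intrinsics"].tolist())
E
```

```text
refr 0 [-1.09  0.86  0.62  1.67 -0.65  0.82 -1.85]
refr 180 [-0.69  0.78 -0.07  1.66  0.08  0.7   0.66]
refrT 0 [ 0.17  0.8   0.57  1.77 -0.6   0.76 -0.52]
refrT 180 [ 0.53  0.73 -0.04  1.75  0.05  0.66  2.04]
pip 0 [-0.79  0.84  0.61  1.74 -0.65  0.78 -1.61]
pip 180 [-0.4   0.75 -0.07  1.73  0.07  0.66  0.89]
pipT 0 [ 0.11  0.69  0.41  1.95 -0.47  0.59 -0.74]
pipT 180 [ 0.4   0.65 -0.04  1.95  0.05  0.54  1.9 ]
1.325 [[0.103, 0.952, 0.289, 0.397], [0.995, -0.099, -0.027, 0.414], [0.003, 0.29, -0.957, 0.371], [0.0, 0.0, 0.0, 1.0]] [[309.70691628693146, 0.0, 315.9633752471346], [0.0, 309.70691628693146, 196.12427959723135], [0.0, 0.0, 1.0]]
```

View pics/w1.png

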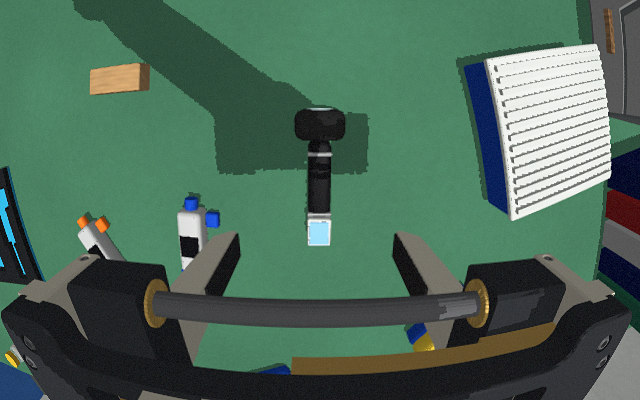

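The wrist view shows the refractometer nearly aligned: eyecup rows 108–140 centred on column 320, and prism head rows 214–246 centred on column 319. The jaws and the camera are clear of it.

```bash
python3 - <<'E'
from h import *
d=np.load("w1.npz");P={"intrinsics":d["K"],"world_from_camera":d["T"]};im=d["im"]
hsv=cv2.cvtColor(im,cv2.COLOR_RGB2HSV)
win=cv2.inRange(hsv,(85,40,180),(110,160,255));blk=cv2.inRange(hsv,(0,0,0),(180,255,45))
def box(m,x0,x1,y0,y1):
    k=np.zeros_like(m);k[y0:y1,x0:x1]=m[y0:y1,x0:x1];ys,xs=np.nonzero(k);return xs.mean(),ys.mean(),xs.min(),xs.max(),ys.min(),ys.max()
print("win",box(win,295,345,205,260));W=box(win,295,345,205,260)
print("cup",box(blk,280,360,95,138));C=box(blk,280,360,95,138)
B1=box(blk,300,340,165,175);B2=box(blk,300,340,195,205);print("bar",B1,B2)
f=lambda p,z:np.round(cast("wrist",p,z,P)[0]*1000,1)
print("win",f(W[:2],.036),"prism end",f((319,246),.036),"prism start",f((319,214),.036),"barrel near cup",f((319,141),.034),"cup",f(((C[2]+C[3]+1)/2,C[1]),.02),"cup back top",f((319,108),.03))
print("barrel",f(B1[:2],.034),f(B2[:2],.034))
E
```

```text
win (np.float64(318.519906323185), np.float64(232.6416861826698), np.int64(309), np.int64(328), np.int64(222), np.int64(243))
cup (np.float64(319.23493975903614), np.float64(123.85090361445783), np.int64(294), np.int64(344), np.int64(109), np.int64(137))
bar (np.float64(318.92760180995475), np.float64(169.4343891402715), np.int64(308), np.int64(330), np.int64(165), np.int64(174)) (np.float64(318.4748858447489), np.float64(199.51141552511416), np.int64(308), np.int64(329), np.int64(195), np.int64(204))
win [543.6 402.6  36. ] prism end [561.1 401.4  36. ] prism start [520.3 405.5  36. ] barrel near cup [437.1 413.9  34. ] cup [419.3 416.5  20. ] cup back top [401.2 417.6  30. ]
barrel [468.7 410.6  34. ] [503.5 406.6  34. ]
```

```bash
python3 - <<'E'
from h import *
R=down(np.radians(173.9))
bot.move_straight([.4815,.4075,.10],R,v=.2)
print(bot.move_straight([.4815,.4075,.036],R,v=.08,force_limit=15))
effector.close(25)
print("gap",sensors.read_finger_gap(),sensors.read_grasp_force(),sensors.read_ee_pos())
bot.move_straight([.4815,.4075,.20],R,v=.15)
print("gap",sensors.read_finger_gap(),sensors.read_force(),sensors.read_torque())
P=cams.camera_params("wrist");im=cams.snapshot("wrist");np.savez("w2.npz",im=im,K=P["intrinsics"],T=P["world_from_camera"])
t=cams.snapshot("top")
cv2.imwrite("pics/w2.png",np.vstack([im[100:380],t[60:340]])[:,:,::-1])
# toward tray with the wrist at yaw 180.2
bot.move_to([.508,-.308,.20],down(np.radians(180.17)))
P=cams.camera_params("wrist");im=cams.snapshot("wrist");np.savez("w3.npz",im=im,K=P["intrinsics"],T=P["world_from_camera"])
cv2.imwrite("pics/w3.png",im[:,:,::-1]);print(sensors.read_clock(),sensors.read_finger_gap())
E
```

```text
False
gap 0.0005598416893820957 0.0 [0.4815122  0.40749701 0.03600949]
gap 0.0002463358784552467 [ 0.94763453 -0.45768386  0.30176959] [0.01165858 0.05101389 0.01340046]
8.3 0.0006941021443734186
```

View pics/w2.png

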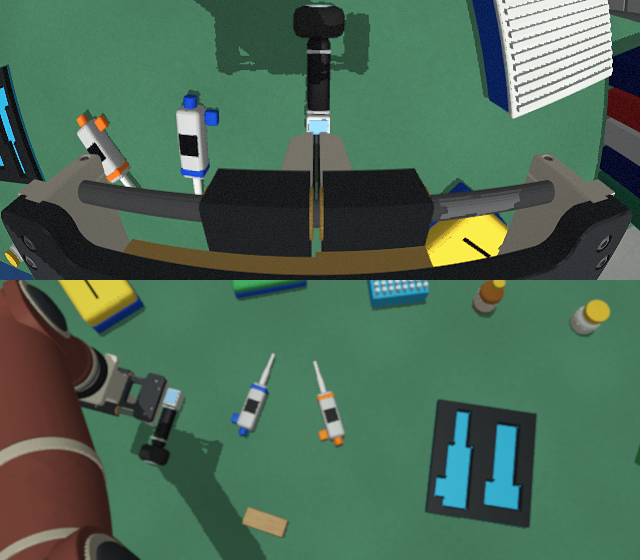

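View pics/w3.png

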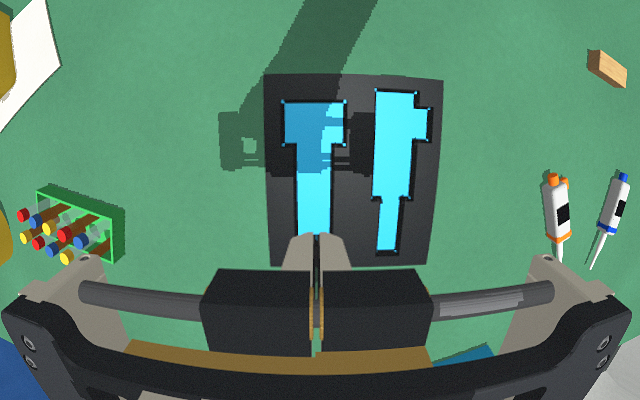

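The grip closed on nothing: the gap is 0.5 mm and the refractometer is still on the bench in both views (window at about (318,227) in the wrist view). I'll check the fingertip projection and triangulate the window before trying again.

```bash
python3 - <<'E'
from h import *
def ray(name,px,P):
    a=cast(name,px,0.3,P)[0];b=cast(name,px,0,P)[0];return a,b
def tri(a,b,c,d):
    u=b-a;v=d-c;A=np.c_[u,-v];s=np.linalg.lstsq(A,c-a,rcond=None)[0];p=a+u*s[0];q=c+v*s[1];return np.round((p+q)/2*1000,1),round(np.linalg.norm(p-q)*1000,1)
d=np.load("w1.npz");P1={"intrinsics":d["K"],"world_from_camera":d["T"]}
d=np.load("w3.npz");P3={"intrinsics":d["K"],"world_from_camera":d["T"]};im3=d["im"]
T=cams.camera_params("top")
print("window tri",tri(*ray("wrist",(318.5,232.6),P1),*ray("top",(174,177),T)))
print("tip at z.181",cast("wrist",(318,237),.181,P3)[0], "TCP",sensors.read_ee_pos())
K,W=P3["intrinsics"],np.linalg.inv(P3["world_from_camera"])
for z in (.181,.2,.219):
    c=(W@np.r_[sensors.read_ee_pos()[:2],z,1])[:3];r=np.arctan2(np.hypot(*c[:2]),c[2]);print(z,c[:2]/np.hypot(*c[:2])*r*K[0,0]+K[:2,2])
hsv=cv2.cvtColor(im3,cv2.COLOR_RGB2HSV);m=cv2.inRange(hsv,(0,0,0),(180,255,75))
for n,p in dict(tl=(265,74),tr=(443,81),br=(427,264),bl=(271,265)).items(): print(n,np.round(cast("wrist",p,.018,P3)[0]*1000,1))
for n,p in dict(pipend=(387,256),).items(): print(n,np.round(cast("wrist",p,.006,P3)[0]*1000,1))
effector.open_jaws();print(sensors.read_finger_gap(),sensors.read_joint_positions(),sensors.read_clock())
E
```

```text
window tri (array([544.7, 401.3,  28.1]), np.float64(4.7))
tip at z.181 [ 0.51471268 -0.30524005  0.181     ] TCP [ 0.50877362 -0.30679867  0.19995559]
0.181 [315.73466539 228.87696341]
0.2 [315.77048526 241.06709921]
0.219 [315.81390435 255.69209663]
tl [ 392.5 -364.4   18. ]
tr [ 392.7 -157.    18. ]
br [ 631.7 -154.    18. ]
bl [ 630.5 -364.5   18. ]
pipend [ 623.6 -209.5    6. ]
0.09295051156067641 [ 0.47602167  0.53987863  0.05144016  1.61408638 -0.03163257  0.98847591
  2.11140505] 9.775
```

```bash
python3 - <<'E'
from h import *
def proj(name,X,P=None):
    P=P or cams.camera_params(name);c=(np.linalg.inv(P["world_from_camera"])@np.r_[X,1])[:3];K=P["intrinsics"]
    return np.round(K[:2,:2].diagonal()*c[:2]/c[2]+K[:2,2],1)
for z in (.181,.2,.265): print("w2 top",z,proj("top",[.4815,.4075,z]))
t0=cv2.imread("pics/top0.png");w=cv2.imread("pics/w2.png");c=np.hstack([t0[140:280,100:220],w[280+80:280+220,100:220]])
p=sensors.read_ee_pos()
im=cams.snapshot("scene")
for z in (-.019,0,.065): print("scene",z,proj("scene",p+[0,0,z]))
a=cv2.resize(c,None,fx=3,fy=3,interpolation=2)[:400,:]
u,v=proj("scene",p).astype(int);s=im[max(v-100,0):v+100,max(u-100,0):u+100,::-1];print("crop0",max(u-100,0),max(v-100,0));s=cv2.resize(s,(0,0),fx=2,fy=2)
H=600;o=np.zeros((H,800,3),np.uint8);a=cv2.resize(c,None,fx=1.6,fy=1.6);o[:a.shape[0],:a.shape[1]]=a;o[:s.shape[0],400:400+s.shape[1]]=s[:, :400]
cv2.imwrite("pics/d1.png",o)
E
```

```text
w2 top 0.181 [136.2 186.6]
w2 top 0.2 [132. 184.]
w2 top 0.265 [116.1 173.9]
scene -0.019 [178.4 119.6]
scene 0 [176.7 112.5]
scene 0.065 [170.7  86.9]
crop0 76 12
```

View pics/d1.png

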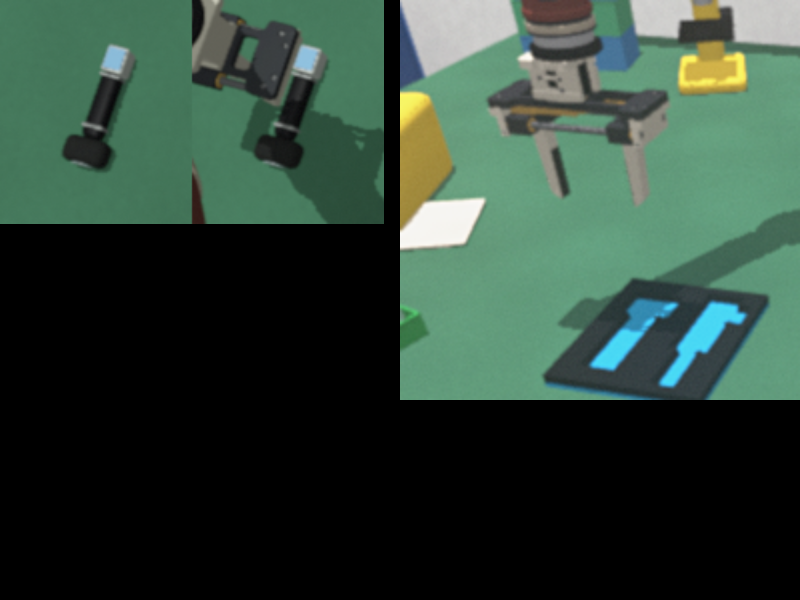

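The refractometer hasn't moved. In the scene view the fingertip midpoint is at about (176.5,111.5), which is where the reported TCP itself should project, not a point 19 mm below it. So the fingertips sit higher than stated and closed above the barrel. I'll find their true height by touching the bench while straddling the barrel, then grasp.

```bash
python3 - <<'E'
from h import *
R=down(np.radians(173.9));x,y=.4815,.4075
bot.move_to([x,y,.10],R)
bot.move_straight([x,y,.045],R,v=.12)
hit=bot.move_straight([x,y,.001],R,v=.03,force_limit=6)
z=sensors.read_ee_pos()[2];print(hit,"contact z",z,sensors.read_force())
if hit:
    bot.move_straight([x,y,z+.0175],R,v=.05)
    effector.close(25)
    print("gap",sensors.read_finger_gap(),sensors.read_grasp_force(),sensors.read_ee_pos())
print(sensors.read_clock())
E
```

```text
False contact z 0.0012124647836693828 [ 0.3175893  -1.29579909 -1.22613274]
14.6083
```

```bash
python3 - <<'E'
from h import *
R=down(np.radians(173.9));x,y=.4815,.4075
hit=bot.move_straight([x,y,-.022],R,v=.03,force_limit=6)
z=sensors.read_ee_pos()[2];print(hit,"contact z",z,sensors.read_force())
if hit:
    bot.move_straight([x,y,z+.0175],R,v=.05)
    effector.close(25)
    print("gap",sensors.read_finger_gap(),sensors.read_grasp_force(),sensors.read_ee_pos())
    P=cams.camera_params("wrist");im=cams.snapshot("wrist");np.savez("w4.npz",im=im,K=P["intrinsics"],T=P["world_from_camera"])
    cv2.imwrite("pics/w4.png",im[:,:,::-1])
print(sensors.read_clock())
E
```

```text
True contact z -0.00409593440262725 [-0.24244133 -0.82665631  4.3180389 ]
gap 0.025666019319509507 24.999081194400787 [0.48157515 0.40783739 0.01345001]
16.6
```

Gripped: the gap is 25.7 mm. Fingertip contact was at a reported z of -4 mm, so the tips sit at TCP +4 mm rather than 19 mm below it. I'll carry it over the tray and look.

```bash
python3 - <<'E'
from h import *
R=down(np.radians(173.9));x,y=sensors.read_ee_pos()[:2]
bot.move_straight([x,y,.14],R,v=.2)
bot.move_to([.510,-.308,.12],down(np.radians(180.17)))
bot.move_straight([.510,-.308,.05],v=.12)
print("gap",sensors.read_finger_gap(),sensors.read_ee_pos(),sensors.read_ee_rot().round(3).tolist(),sensors.read_clock())
P=cams.camera_params("wrist");im=cams.snapshot("wrist");np.savez("w5.npz",im=im,K=P["intrinsics"],T=P["world_from_camera"])
t=cams.snapshot("top");s=cams.snapshot("scene")
np.savez("t5.npz",t=t,s=s)
o=np.zeros((600,800,3),np.uint8)
o[:330,:400]=im[0:330,140:540];o[:330,400:]=cv2.resize(t[150:315,390:590],(400,330));o[330:600,:540]=cv2.resize(s[110:245,90:360],(540,270))
cv2.imwrite("pics/d2.png",o[:,:,::-1])
E
```

```text
gap 0.025593194266460853 [ 0.51065906 -0.30820579  0.05051166] [[-1.0, -0.003, 0.001], [-0.003, 1.0, -0.001], [-0.001, -0.001, -1.0]] 20.6583
```

View pics/d2.png

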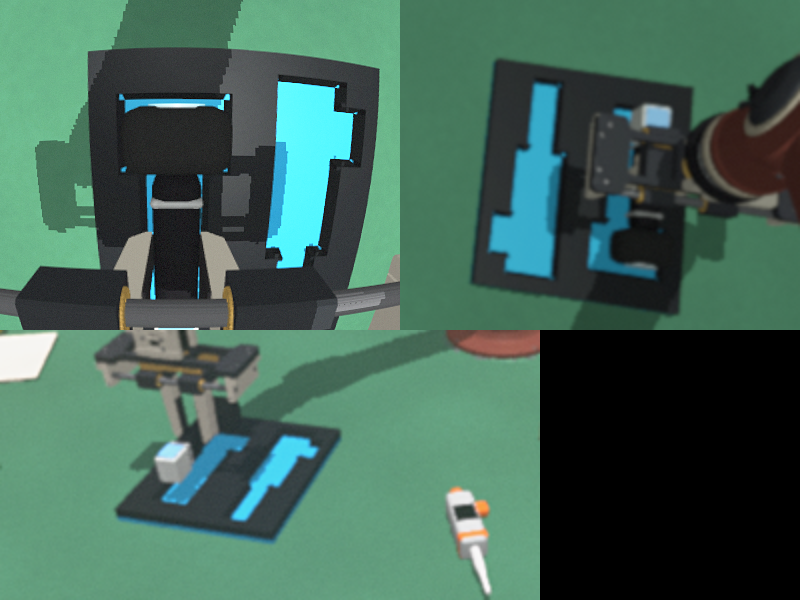

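The wrist view shows the cup at columns 260–372 (rows 108–173), over the cup pocket at columns 259–371. The top view shows the window at about (516,208.5). I'll compute the offset in both views.

```bash
python3 - <<'E'
from h import *
d=np.load("w5.npz");P={"intrinsics":d["K"],"world_from_camera":d["T"]};im=d["im"];t=np.load("t5.npz")["t"]
hsv=cv2.cvtColor(t,cv2.COLOR_RGB2HSV);m=cv2.inRange(hsv,(95,25,150),(125,120,255))
m[:195]=0;m[225:]=0;m[:,:505]=0;m[:,530:]=0
ys,xs=np.nonzero(m);print("win px",xs.mean(),ys.mean(),len(xs),xs.min(),xs.max(),ys.min(),ys.max())
print("window top cam",cast("top",(xs.mean(),ys.mean()),.073)[0]*1000,"target ~",(508.4+62.5,-307.6))
f=lambda p,z:np.round(cast("wrist",p,z,P)[0]*1000,1)
h=cv2.cvtColor(im,cv2.COLOR_RGB2HSV)
print("cup centre L/R at mid, front edge",f((260,140),.057),f((372,140),.057),f((316,173),.077),f((316,108),.067))
print("pocket floor corners cup: back L,R",f((262,97),.006),f((369,97),.006),"mouth back",f((259,94),.018),f((372,94),.018),"mouth front",f((259,175),.018),f((372,175),.018))
print("tray top edges",f((228,53),.018),f((519,69),.018))
# barrel edges row 215, pocket barrel floor edges
for r in (190,215):print(r,"".join("B" if (90<h[r,c,0]<110 and h[r,c,1]>120 and h[r,c,2]>90) else "." for c in range(280,350)))
E
```

```text
win px 518.1487603305785 207.86776859504133 121 505 524 203 213
window top cam [ 577.16544052 -308.21850317   73.        ] target ~ (570.9, -307.6)
cup centre L/R at mid, front edge [ 448.7 -338.5   57. ] [ 448.4 -278.4   57. ] [ 462.4 -308.4   77. ] [ 431.7 -308.5   67. ]
pocket floor corners cup: back L,R [ 424.3 -345.8    6. ] [ 424. -272.    6.] mouth back [ 422.5 -345.7   18. ] [ 422.2 -272.    18. ] mouth front [ 477.1 -347.1   18. ] [ 476.8 -270.2   18. ]
tray top edges [ 393.6 -366.7   18. ] [ 391.8 -156.8   18. ]
190 .......BBBBB.................................................B........
215 .......BBBBBB.........................................................
```

Occlusion by the gripper biased the window centroid. From the prism's end edge and the cup edges, both cameras agree to about 1–2 mm with the pocket. I'll shift by +1 mm and lower under a force limit.

```bash
python3 - <<'E'
from h import *
x,y=.5115,-.3086
bot.move_straight([x,y,.038],v=.05)
hit=bot.move_straight([x,y,.0165],v=.03,force_limit=5)
print(hit,sensors.read_ee_pos(),sensors.read_force(),sensors.read_finger_gap(),sensors.read_clock())
P=cams.camera_params("wrist");im=cams.snapshot("wrist");t=cams.snapshot("top")
o=np.zeros((330,800,3),np.uint8)
o[:330,:400]=im[0:330,140:540];o[:330,400:]=cv2.resize(t[150:315,390:590],(400,330))
cv2.imwrite("pics/d3.png",o[:,:,::-1])
E
```

```text
True [ 0.51121445 -0.30843811  0.01926352] [0.79112049 0.23542151 3.91185823] 0.025504710289171593 21.8
```

View pics/d3.png

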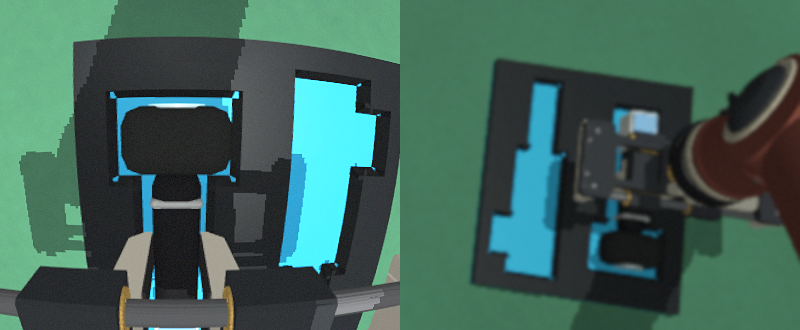

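Contact came at z = 19.3 mm against 19.5 expected, and the cup sits inside its pocket, so it is home. I'll release it and move to look at the blue pipette.

```bash
python3 - <<'E'
from h import *
effector.open_jaws();x,y=sensors.read_ee_pos()[:2]
bot.move_straight([x,y,.15],v=.2)
t=cams.snapshot("top")
bot.move_to([.556,.236,.17],down(np.radians(169.4)))
P=cams.camera_params("wrist");im=cams.snapshot("wrist");np.savez("w6.npz",im=im,K=P["intrinsics"],T=P["world_from_camera"])
t=cams.snapshot("top")
o=np.zeros((330,800,3),np.uint8)
o[:330,:400]=im[0:330,140:540];o[:330,400:]=cv2.resize(t[150:315,390:590],(400,330))
cv2.imwrite("pics/d4.png",o[:,:,::-1]);print(sensors.read_ee_pos(),sensors.read_finger_gap(),sensors.read_clock())
E
```

```text
[0.55663497 0.23434785 0.16992647] 0.09283439656077683 25.9833
```

View pics/d4.png

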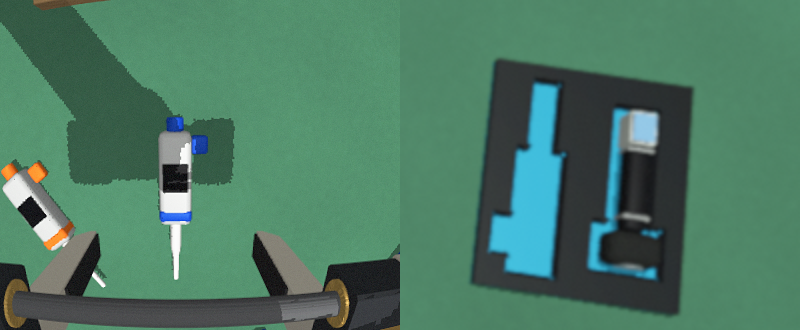

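The top view shows the refractometer seated. In the wrist view the blue pipette's body spans columns 298–333, from row 130 (button end) to row 222 (collar), and it is aligned with the jaws. The orange pipette is clear of the fingers.

```bash
python3 - <<'E'
from h import *
d=np.load("w6.npz");P={"intrinsics":d["K"],"world_from_camera":d["T"]}
f=lambda p,z:np.round(cast("wrist",p,z,P)[0]*1000,1)
print("body back",f((315,130),.032),"collar end",f((315.5,222),.032),"hook mid",f((340,145),.02),"screen mid",f((315.5,178),.032),"tip",f((316,279),.016),"button back",f((315.5,117),.016))
print("body sides",f((298.5,200),.032),f((331.5,200),.032),"back sides",f((298.5,150),.032),f((332,150),.032))
E
```

```text
body back [502.3 243.5  32. ] collar end [598.4 225.9  32. ] hook mid [523.5 266.   20. ] screen mid [550.8 234.9  32. ] tip [679.1 211.2  16. ] button back [490.3 246.3  16. ]
body sides [570.7 213.   32. ] [577.1 246.9  32. ] back sides [519.1 223.5  32. ] [525.3 256.6  32. ]
```

```bash
python3 - <<'E'
from h import *
R=down(np.radians(169.6));x,y=.5565,.2335
bot.move_straight([x,y,.06],R,v=.15)
print(bot.move_straight([x,y,.0135],R,v=.06,force_limit=10))
effector.close(25);print("gap",sensors.read_finger_gap(),sensors.read_ee_pos())
bot.move_straight([x,y,.14],R,v=.2)
bot.move_to([.4865,-.2122,.12],down(np.radians(180.17)))
bot.move_straight([.4865,-.2122,.05],v=.12)
print("gap",sensors.read_finger_gap(),sensors.read_ee_pos(),sensors.read_clock())
P=cams.camera_params("wrist");im=cams.snapshot("wrist");np.savez("w7.npz",im=im,K=P["intrinsics"],T=P["world_from_camera"])
t=cams.snapshot("top")
o=np.zeros((330,800,3),np.uint8)
o[:330,:400]=im[0:330,140:540];o[:330,400:]=cv2.resize(t[150:315,390:590],(400,330))
cv2.imwrite("pics/d5.png",o[:,:,::-1])
E
```

```text
False
gap 0.03400933255833497 [0.55647415 0.23343425 0.01348727]
gap 0.033824389229317256 [ 0.48716536 -0.21205529  0.0503964 ] 31.9167
```

View pics/d5.png

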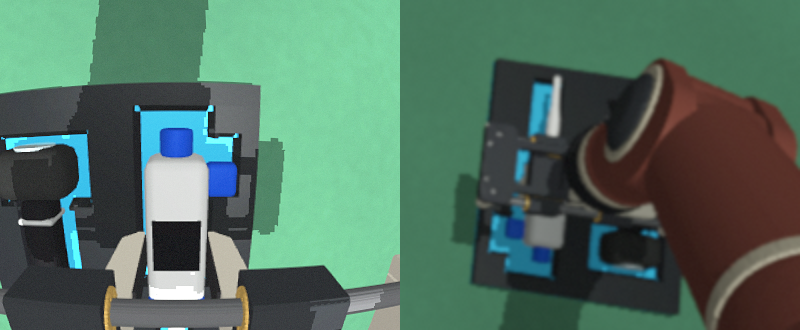

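The wrist view shows the button's back at row 127, the hook at rows 162–197, the body at columns 286–349, and the pocket mouth's back edge at row 106. I'll compute the offset.

```bash
python3 - <<'E'
from h import *
d=np.load("w7.npz");P={"intrinsics":d["K"],"world_from_camera":d["T"]}
f=lambda p,z:np.round(cast("wrist",p,z,P)[0]*1000,1)
print("button back",f((316,127),.053),"body back",f((316,153),.065),"hook back/front/side",f((365,162),.053),f((365,197),.053),f((376,180),.053),"body L/R",f((286,220),.069),f((349,220),.069))
print("pocket mouth back L",f((275,105),.018),"tray back edge",f((300,83),.018),f((400,86),.018),"notch back",f((375,135),.018),"notch side",f((381,140),.018))
T=np.load("t5.npz")["t"]
print("tip top cam",cast("top",(390+(555-400)/2,150+75/2),.053)[0]*1000)
E
```

```text
button back [ 418.7 -212.4   53. ] body back [ 431.1 -212.3   65. ] hook back/front/side [ 437.8 -185.    53. ] [ 458.2 -184.1   53. ] [ 448.  -178.2   53. ] body L/R [ 466.1 -228.    69. ] [ 466.  -194.7   69. ]
pocket mouth back L [ 406.6 -239.1   18. ] tray back edge [ 392.4 -222.8   18. ] [ 392.3 -157.1   18. ] notch back [ 425.9 -173.2   18. ] notch side [ 429.1 -169.    18. ]
tip top cam [ 609.08971035 -210.02142095   53.        ]
```

Aligned to within about 1 mm. Lower, release, retreat and check.

```bash
python3 - <<'E'
from h import *
x,y=.4862,-.2124
bot.move_straight([x,y,.038],v=.05)
hit=bot.move_straight([x,y,.0165],v=.03,force_limit=5)
print(hit,sensors.read_ee_pos(),sensors.read_force(),sensors.read_clock())
if hit and sensors.read_ee_pos()[2]<.0215:
    effector.open_jaws();bot.move_straight([x,y,.15],v=.2)
    im=cams.snapshot("wrist")
    bot.move_to([.5,.15,.25],down(np.radians(180)))
    t=cams.snapshot("top");s=cams.snapshot("scene")
    o=np.zeros((600,800,3),np.uint8)
    o[:330,:400]=im[0:330,140:540];o[:330,400:]=cv2.resize(t[150:315,390:590],(400,330))
    o[330:600,:540]=cv2.resize(s[110:245,90:360],(540,270));cv2.imwrite("pics/d6.png",o[:,:,::-1])
print(sensors.read_clock())
E
```

```text
True [ 0.48595566 -0.21230389  0.01927105] [-0.07527077  0.69844909  3.65154628] 33.0167
36.4333
```

View pics/d6.png

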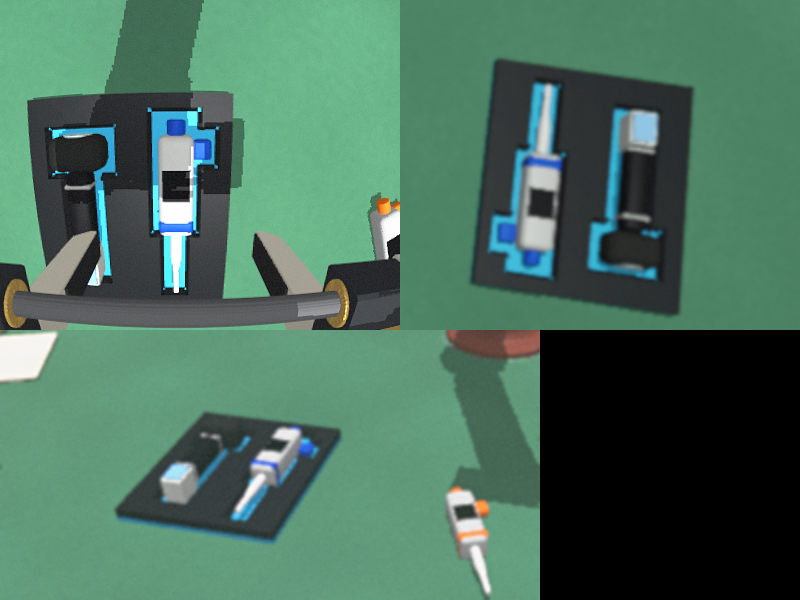

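Both tools lie in their pockets with blue margins visible round them, each bottomed at the expected height (19.3 mm). The orange pipette has not been touched. Handing in.

```bash
python3 -c "
from plant import job;print(job.hand_in())"
```

```text
the job is handed in; nothing more can be done
None
```

The refractometer and then the blue-button pipette were lowered into their tray pockets, each bottoming at the expected height, the orange-button pipette was left where it lay, and the job was handed in at about 36 s (a first grasp closed on air because the fingertips sit higher than stated; nothing moved).

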